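# Override key held turned in the closet safe

## Task

The keypad of the drawer safe is dead, so use the override key, the red-headed one standing in the walnut valet box. Swivel the keyhole cover well clear of the keyhole, push the key fully home in the lock (its levers are sticky, so wiggle it if it catches), turn it a quarter turn clockwise to the stop, and finish still gripping it there against the lock's spring so that I can lift the lid. Leave the black-headed key and the things round about where they are.

Things in the scene. Friction and masses are not known exactly. Their poses are not given: they have to be found in the camera images.
- safe: Charcoal steel drawer safe fixed to the shelf, 220 x 300 mm, its top deck 95 mm high; origin: centre of its underside. x points to its rear (lid side), y to its left (keypad side), z up. Fixed front deck with keypad (6 mm high, starting 81 mm left of the keyhole), square steel lock plate and swivel cover; shut lid behind. The lock plate is 46 mm wide, 3 mm proud of the deck, 5 mm thick
- keyhole (a point): Centre of the keyhole on the lock plate's top face, 98 mm above the shelf; axes as the safe's. A straight-down slot 16.4 mm long (x), 6.4 mm wide (y). Below the plate the barrel's slot is 16.2 x 6.2 mm with two sticky sprung levers at its ends: the key meets them with its collar about 12 and 7 mm above the plate; each takes 8 to 17 N straight, half that when slowly twisted 5 degrees to and fro
- lockplug (a joint): Turn of the lock barrel, rad: 0 at rest, grows clockwise seen from above, stop at 1.6 (a quarter turn). A spring turns it back (0.03 Nm at rest, 0.16 Nm at the stop), so it must be held. The key has about 9 degrees of free play in the barrel and can turn only within about 4 mm of fully home; higher up the plate's fixed slot blocks it
- cover (a joint): Swivel of the flat steel keyhole cover (26 mm wide, 64 mm long, 3 mm thick) about an upright rivet, rad: 0 squarely over the keyhole (starts 0 to 0.2), grows clockwise seen from above, the knob end swinging towards the front of the safe; stop at 2.3. It stays where it is left (friction 0.02 Nm). Well clear means past about 0.8
- cover_pivot (a point): Axis of the cover's rivet, at the underside of the cover, 30 mm to the left (safe's y) of the keyhole; fixed to the safe
- cover_knob (a point): Centre (half-way up) of the round upright steel knob on the cover's free end, 10 mm in diameter and 10 mm high, 38 mm from the pivot axis; the cover's top face lies 5 mm below this point, the safe's deck 12.5 mm below it
- key_center (a point): Centre of the red plastic head of the safe's key: head 28 mm wide (x), 9 mm thick (y), 30 mm high (z up, tip to head). It stands upright in a slot of the valet box; grip it by the head across its thickness. Below the head a round neck 14 mm long, 7 mm thick, then the collar, 16 mm across and 3 mm thick, its underside 32 mm below this point. Mass about 32 g
- key_collar (a point): Centre of the underside of the red key's collar, axes as key_center. Below it a shank 9 mm long, 4.4 mm thick, then a double bit 14 mm wide (x), 4 mm thick (y), 14 mm long with a rounded tip 23 mm below this point; the same after half a turn about z. Fully home: this point on the lock plate's top face at the keyhole. At the start it lies on the valet box's deck
- valet: Walnut valet box fixed to the shelf, 180 x 200 x 60 mm; origin: centre of its underside, z up. Its front part (towards -x) is a flat deck 60 mm above the shelf with two key slots, 54 mm in front of the origin and 40 mm to either side (y); each is 17 mm long along y, 7 mm wide, so a key must be lifted 25 mm straight up. Trays behind
- spare_center (a point): Centre of the black head of another key of the same shape, standing in the other slot of the valet box, 80 mm from the red one; which slot holds which varies. Leave it standing
- dispenser_mid (a point): Middle of a clear acrylic push dispenser of collar stays, 60 x 70 x 113 mm, standing on the shelf; leave alone
- cube_mid (a point): Middle of a glass jewelry cube with brass edges, 60 mm; leave alone
- clamp_mid (a point): Middle of a blue plastic spring clamp lying on the shelf, about 110 x 65 x 20 mm; leave alone

How it is judged (in metres and radians):
On the way, in this order (a step that is already met when the one before it is completed fails the run):
1. the keyhole cover is swivelled well clear of the keyhole (past 0.8 rad) (value of joint cover above 0.8 rad), for 0.1 s.
2. the red key is fully home in the lock, its collar within 3 mm of the lock plate (z of key_collar in the frame of keyhole below 0.003 m and horizontal distance between key_collar and keyhole below 0.004 m), for 0.1 s.
At the end, for the whole second after the job is handed in: The program has ended with the fingers still gripping the red key (over 2 N), the key fully home (collar within 3.5 mm of the plate and 5 mm of the keyhole's centre), the lock barrel held at more than 1.25 rad of its quarter turn and the cover past 0.8 rad (value of joint lockplug above 1.25 rad and z of key_collar in the frame of keyhole below 0.0035 m and horizontal distance between key_collar and keyhole below 0.005 m and contact force between the fingers and key above 2 N and value of joint cover above 0.8 rad); the arm keeps its last pose, push and grip.
It fails at once if the black-headed key is moved by more than 10 mm (distance of spare_center from where it was at the start of the episode above 0.01 m).
It fails at once if the dispenser is moved by more than 15 mm (distance of dispenser_mid from where it was at the start of the episode above 0.015 m).
It fails at once if the glass cube is moved by more than 15 mm (distance of cube_mid from where it was at the start of the episode above 0.015 m).
It fails at once if the spring clamp is moved by more than 15 mm (distance of clamp_mid from where it was at the start of the episode above 0.015 m).
It also fails if it takes over 70 s, if anything falls off the work surface, if the arm or the gripper's body presses on something with over 40 N, if the wrist force passes 120 N, or if a joint passes its speed limit or range.

## Robot

A 6-joint arm with a two-finger parallel gripper is mounted at the origin on the work surface. World frame = base frame: x ahead of the robot, y to its left, z up, the work surface at z = 0. Lengths are in m, angles in degrees, forces in N, time in s.
With the tool pointing down it reaches from about 0.25 to 0.725 m from the base axis. Payload 9.7 kg.
Tool frame: the origin (TCP) lies midway between the tips of the shut fingers; the grasp point (between the pads) lies 19 mm behind it (bot.pinch_z is the distance from the TCP to the grasp point, in m); z points along the fingers, y is the line along which they close (so a half turn about z gives the same grasp; the last joint's range is limited). The gripper opens to 85 mm and grips with 20 to 120 N. Pads are 22 mm wide; open, the fingers measure 114 mm over their backs; the gripper's body (76 mm by 85 mm) begins 54 mm behind the grasp point. The pads swing forward as they close: fully open they stand 13 mm farther back than shut.
Start: joints at [76.318, 4.979, 10.078, 95.1, 0, 90], TCP at [0.13, 0.534, 0.205] pointing down, gripper open.
Joint ranges: [-179.16, 179.16], [-48.56, 103.87], [-65.8, 70.77], [-126.05, 130.52], [-82.76, 87.17], [-180, 180]. Speed limits (degrees/s): [127.2, 127.2, 147.25, 180, 180, 180].

## Interface

Orientations are given as [roll, pitch, yaw] about the fixed x, y, z axes, in that order (R = Rz(yaw) Ry(pitch) Rx(roll)).
In Python, from workcell import sensors, camera, camera_params, ticket, bot gives the robot as it stands.
- The arm moves only by the shell command python3 -m jog 'ROWS' [FORCE]. ROWS is JSON, a list that holds one entry, the list of rows, each a list of 5 numbers: the shift along the world's x, y, z in units of 50 mm (1.0 is 50 mm), then the turn about the world's z in units of 5 degrees (1.0 is 5 degrees), then the opening, from 0 (shut) to 1 (fully open). In form: [[[tx, ty, tz, yaw, grip], ...]]. A call has 1 to 8 rows; each row shifts and turns the commanded pose from where the row before left it; what a row does not reach is not made up. A row lasts 1/10 s, in which the tool goes at most 50 mm and 8.59 degrees, less where a joint would pass 70% of its speed; a pose out of reach is approached as far as the arm can. A call is refused whole if a number of a shift passes 1 or a number of a turn 1, either way. A call with a gripper value outside its range is refused whole. The fingers move at their own pace and stop on an object; FORCE is the grip in N (left out, the last holds). Time passes only in rows, so rows that do not move let the fingers close. It gives the time, the measured TCP pose, the force, the opening and the grip force at its end, in the units of the state.
- sensors.get_obs(): the state, without advancing time (a new reading comes with each control period).
- camera(name): name is "scene" or "side" or "wrist"; returns the picture (480x640x3 uint8, blue, green, red); there is no depth.
- camera_params(name): a dict with "fx", "fy", "cx", "cy" (pixels), "T" (4x4, takes a point from camera to world coordinates); the wrist camera has in their place "tool_from_camera" (4x4, takes a point from camera to tool coordinates, whose origin is the TCP and whose axes are the flange's). Camera axes: x right, y down, z forward; pixel columns grow to the right and rows downward; lengths in m; the calibration is good to about 2 mm. A picture is of the moment at which its call begins: read the wrist's pose just before it. camera_params takes no time and is no camera call.
- ticket.job_done(): hands the job in; it is judged then, once.
The state is a dict: "time": time; "q": joint angles; "qd": joint speeds; "joint_efforts": joint torques, N m; "ee_pos": TCP position; "tcp_rot": TCP orientation; "wrist_force": force on the tool from outside, world axes, zero at the start; "torque": the same for the moment, N m; "opening": finger opening in m; "grasp_force": force on a finger pad.
Only numpy, scipy, OpenCV 4.12 (cv2) and the standard library are available. Lean on these libraries where they do the work, as an engineer would, in place of code of your own. Each camera call takes 0.05 s, during which the arm holds its last target. There are 200 camera calls.

## Working session

There is one attempt and no reset: what is moved stays moved. The work goes in short steps, Python scripts to look and compute and a shell command to move; the robot and the scene stay as the last step left them, time stands still between calls to the robot, and variables do not carry over. Pictures are saved under pics/ and viewed, at most 10 in all, crops included, and the job is handed in when it is done.

```bash
mkdir -p pics; ls
python3 - <<'E'
from workcell import sensors,camera,camera_params,bot
import cv2,numpy as np
o=sensors.get_obs();print(o['ee_pos'],o['tcp_rot'],o['opening'],o['time'],bot.pinch_z)
for n in('scene','side','wrist'):
    cv2.imwrite(f'pics/{n}0.png',camera(n)); p=camera_params(n); print(n,{k:np.round(v,4).tolist() if k!='x' else v for k,v in p.items()})
E
```

```text
pics
[0.13003163 0.53413844 0.20467336] [-1.79922347e+02 -1.06091512e-03  1.66317208e+02] 0.08553118845610859 0.0 0.0187
scene {'fx': 518.2812, 'fy': 518.2812, 'cx': 320.424, 'cy': 239.4851, 'T': [[-0.8322, 0.3056, -0.4626, 1.2012], [0.5544, 0.4634, -0.6913, 0.9989], [0.0032, -0.8318, -0.5551, 0.7953], [0.0, 0.0, 0.0, 1.0]]}
side {'fx': 612.9188, 'fy': 612.9188, 'cx': 322.0267, 'cy': 235.7021, 'T': [[0.744, -0.3864, 0.5451, -0.1826], [-0.6681, -0.4177, 0.6157, -0.7628], [-0.0102, -0.8223, -0.5689, 0.8949], [0.0, 0.0, 0.0, 1.0]]}
wrist {'fx': 429.024, 'fy': 429.024, 'cx': 323.8345, 'cy': 239.2154, 'tool_from_camera': [[0.0009, -0.9653, -0.2613, 0.0647], [1.0, 0.0009, 0.0002, 0.0006], [0.0, -0.2613, 0.9653, -0.169], [0.0, 0.0, 0.0, 1.0]]}
```

View pics/scene0.png

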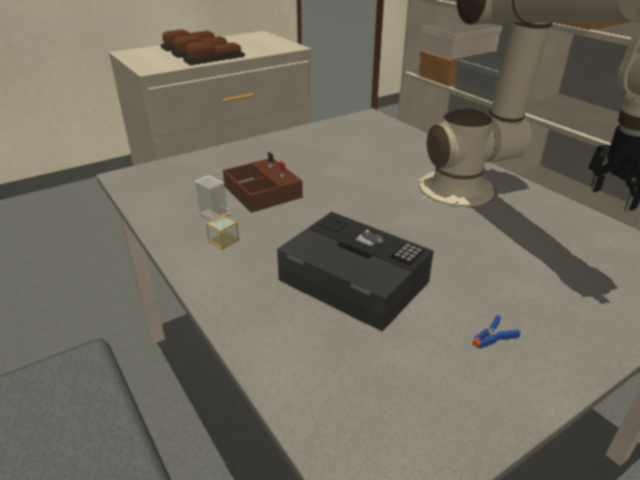

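View pics/side0.png

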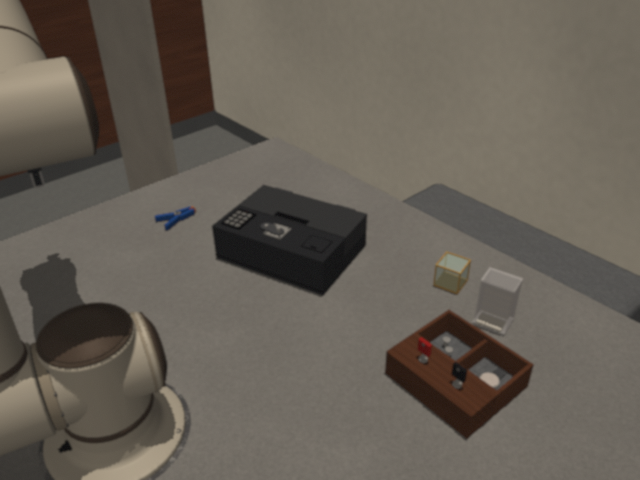

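Both views agree. The lock plate is at scene (368,237) / side (275,230). The red key head is at scene (282,166) / side (425,346), the black one at scene (270,158) / side (460,374), and the deck's front corners at scene (333,214) and (432,255).

```bash
cat > h.py <<'E'
from workcell import sensors,camera,camera_params,bot
import cv2,numpy as np
from scipy.spatial.transform import Rotation as R
def tool():
    o=sensors.get_obs();T=np.eye(4);T[:3,:3]=R.from_euler('xyz',o['tcp_rot'],degrees=True).as_matrix();T[:3,3]=o['ee_pos'];return T
def ray(name,px,T=None):
    p=camera_params(name);C=p['T'] if name!='wrist' else (tool() if T is None else T)@np.array(p['tool_from_camera'])
    C=np.array(C);d=C[:3,:3]@[(px[0]-p['cx'])/p['fx'],(px[1]-p['cy'])/p['fy'],1];return C[:3,3],d/np.linalg.norm(d)
def plane(name,px,z,T=None):
    c,d=ray(name,px,T);return c+d*(z-c[2])/d[2]
def two(a,b):
    (c,d),(e,f)=a,b;A=np.eye(3)-np.outer(d,d);B=np.eye(3)-np.outer(f,f);return np.linalg.solve(A+B,A@c+B@e)
def proj(name,P,T=None):
    p=camera_params(name);C=np.array(p['T']) if name!='wrist' else (tool() if T is None else T)@np.array(p['tool_from_camera'])
    v=np.linalg.inv(C)@[*P,1];return np.array([p['fx']*v[0]/v[2]+p['cx'],p['fy']*v[1]/v[2]+p['cy']])
E
python3 - <<'E'
from h import *
s=cv2.imread('pics/scene0.png');d=cv2.imread('pics/side0.png')
def red(im):
    b,g,r=[im[...,i].astype(int) for i in range(3)];m=((r>120)&(g<60)&(b<70)).astype('uint8')
    n,l,st,c=cv2.connectedComponentsWithStats(m);return [(st[i].tolist(),c[i].round(1).tolist()) for i in range(1,n) if st[i][4]>8]
print(red(s),red(d))
f=lambda a,b:np.round(two(ray('scene',a),ray('side',b)),4)
print('red',f((282,166),(425,346)),'blk',f((270,158),(460,374)))
print('plate',f((368,237),(275,230)),plane('scene',(368,237),.098),plane('side',(275,230),.098))
print('corners',plane('scene',(333,214),.095),plane('scene',(432,255),.095),plane('scene',(380,303),.095),plane('scene',(279,252),.095))
print('side',[plane('side',p,.095).round(3) for p in((215,228),(323,264),(366,213),(265,187))])
print('clamp',plane('side',(175,217),.01))
a=cv2.resize(s[200:290,300:450],None,fx=5,fy=5,interpolation=2);cv2.imwrite('pics/a.png',a)
E
```

```text
[] [([420, 338, 11, 8, 33], [424.9, 341.6])]
red [ 0.4876 -0.2842  0.0924] blk [ 0.4846 -0.3663  0.0869]
plate [0.5167 0.1881 0.0993] [0.51700623 0.18549514 0.098     ] [0.51641379 0.19106944 0.098     ]
corners [0.52309609 0.04467084 0.095     ] [0.43646387 0.32439751 0.095     ] [0.64577014 0.39030301 0.095     ] [0.72813912 0.11740037 0.095     ]
side [array([0.421, 0.297, 0.095]), array([0.514, 0.022, 0.095]), array([0.727, 0.103, 0.095]), array([0.624, 0.369, 0.095])]
clamp [0.43598102 0.52640558 0.01      ]
```

```bash
python3 -m jog '[[[0.4,-0.3,0,-1,1],[0.6,-0.6,0,-1,1],[0.6,-0.6,0,-1,1],[0.6,-0.6,0,-1,1],[0.6,-0.6,0,-1,1],[0.6,-0.6,0,-1,1],[0.6,-0.6,0,-1,0.5],[0.6,-0.6,0,-1,0.0]]]' 40
python3 -m jog '[[[0.6,-0.6,0,-1,0],[0.6,-0.6,0,-1,0],[0.6,-0.6,0,-1,0],[0.6,-0.6,0,-1,0],[0.5,-0.5,0,-1,0],[0.3,-0.3,0,-1,0],[0,0,0,-1,0],[0,0,0,-1,0]]]'
python3 -m jog '[[[0,0,0,-1,0],[0,0,0,-1,0],[0,0,0,-1,0],[0,0,0,-1,0],[0,0,0,-1,0],[0,0,0,-1,0],[0,0,0,-1,0],[0,0,0,-1,0]]]'
python3 -m jog '[[[0,0,0,-1,0],[0,0,0,-1,0],[0,0,0,-1,0],[0,0,0,-1,0],[0,0,0,-1,0],[0,0,0,-1,0],[0,0,0,0,0]]]'
```

```text
time: 0.95
ee_pos: [0.361, 0.3079, 0.2053]
tcp_rot: [180.0, -0.0, 126.1]
wrist_force: [0.5, 0.8, 1.1]
opening: 0.059
grasp_force: 0.0
time: 1.75
ee_pos: [0.5204, 0.1486, 0.2048]
tcp_rot: [-179.9, 0.0, 86.0]
wrist_force: [-0.7, 0.3, -0.5]
opening: -0.0
grasp_force: 0.0
time: 2.55
ee_pos: [0.52, 0.1494, 0.2051]
tcp_rot: [-180.0, 0.0, 46.1]
wrist_force: [0.2, 0.4, 0.5]
opening: -0.0001
grasp_force: 0.0
time: 3.25
ee_pos: [0.52, 0.1494, 0.2051]
tcp_rot: [-180.0, 0.0, 16.4]
wrist_force: [-0.8, 0.0, 0.1]
opening: 0.0003
grasp_force: 0.0
```

Run:
```python
from h import *
o=sensors.get_obs();np.save('pics/T1.npy',tool());print(o['ee_pos'],o['tcp_rot'],o['time'])
cv2.imwrite('pics/w1.png',camera('wrist'))
```

```text
[0.51997828 0.1493736  0.20510148] [-1.79997685e+02  3.15059467e-02  1.63711213e+01] 3.25
```

View pics/w1.png

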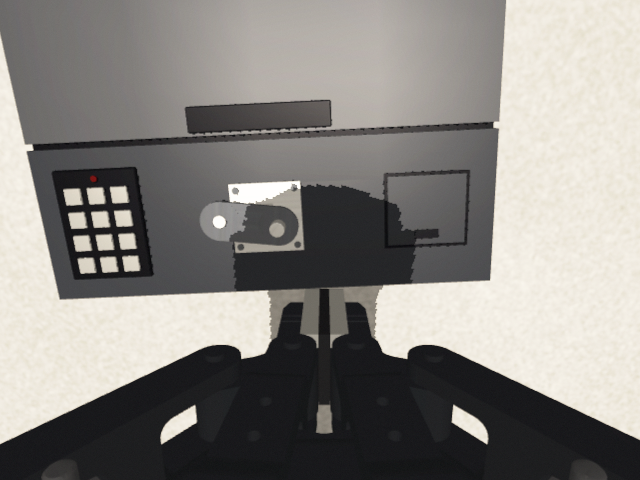

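The lock plate spans pixels (229,185) to (304,250). The rivet is at (219,222) and the knob at (277,229), with the cover slightly turned. The lid seam runs from (28,148) to (496,124).

Run:
```python
from h import *
T=np.load('pics/T1.npy');P=lambda p,z:plane('wrist',p,z,T)
im=cv2.imread('pics/w1.png');g=cv2.cvtColor(im,cv2.COLOR_BGR2GRAY)
co=[(229,185),(301,181),(304,250),(234,254)]
cs=[P(c,.098) for c in co];k=np.mean(cs,0);print('kh',k.round(4),[np.linalg.norm(cs[i]-cs[i-1]).round(4) for i in range(4)])
a,b=P((60,299),.095),P((491,280),.095);v=a-b;print('L',np.linalg.norm(v),'yaw',np.degrees(np.arctan2(-v[0],v[1])))
v=cs[0]-cs[1];print('yaw plate',np.degrees(np.arctan2(-v[0],v[1])))
riv=P((219,222),.1035);kn=P((277,229),.1125);print('piv',riv,'knob',kn,np.linalg.norm((riv-kn)[:2]))
cv2.imwrite('pics/w1c.png',cv2.convertScaleAbs(cv2.resize(im[165:275,180:330],None,fx=5,fy=5,interpolation=2),alpha=1.6))
```

```text
kh [0.5162 0.187  0.098 ] [np.float64(0.0465), np.float64(0.0465), np.float64(0.0463), np.float64(0.0472)]
L 0.30068856364072266 yaw 19.117821366662927
yaw plate 19.59757286643431
piv [0.50638508 0.21579945 0.1035    ] knob [0.51488173 0.17831254 0.1125    ] 0.03843776127947025
```

View pics/w1c.png

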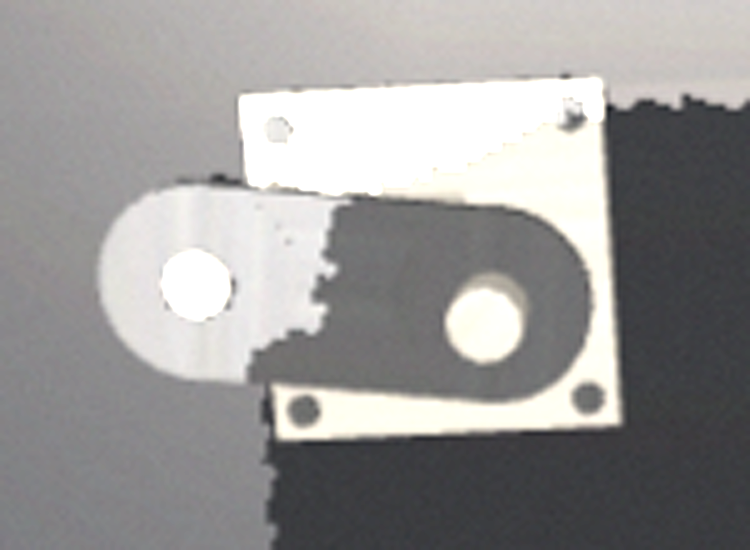

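```bash
python3 -m jog '[[[0.2,0.38,0,0.5,0],[0.2,0.38,0,0,0],[0,0,-0.7,0,0],[0,0,-0.7,0,0],[0,0,-0.4,0,0],[0,0,-0.18,0,0],[0,0,0,0,0]]]'
```

```text
time: 4.0
ee_pos: [0.5401, 0.1856, 0.1054]
tcp_rot: [-179.9, 0.1, 19.0]
wrist_force: [0.3, 0.3, -0.1]
opening: -0.0003
grasp_force: 0.0
```

```bash
python3 -m jog '[[[-0.2,-0.04,0,0,0],[-0.23,-0.02,0,0,0],[-0.28,0.08,0,0,0],[-0.2,0.13,0,0,0],[-0.12,0.15,0,0,0],[-0.1,0.05,0,0,0],[0,0,0,0,0]]]'
python3 - <<'E'
from h import *
np.save('pics/T2.npy',tool());cv2.imwrite('pics/w2.png',camera('wrist')[150:420,120:520])
E
```

```text
time: 4.7
ee_pos: [0.4896, 0.1875, 0.1066]
tcp_rot: [-179.2, -0.0, 20.5]
wrist_force: [0.1, -1.7, 0.8]
opening: -0.0002
grasp_force: 0.0
```

View pics/w2.png

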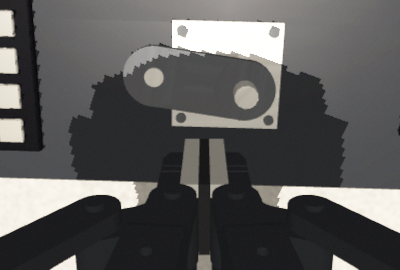

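The fingers slid off: the cover stands only slightly turned, with rivet at full-frame (273,227) and knob at (366,247). I'll straddle the knob with the pads instead.

```bash
python3 -m jog '[[[0,0,0.4,0,0.3],[0,0,0.6,1,0.3],[0,0,0,1,0.3],[0,0,0,1,0.3],[0,0,0,1,0.3],[0,0,0,1,0.3],[0,0,0,1,0.3],[0,0,0,1,0.3]]]'
python3 -m jog '[[[0,0,0,1,0.3],[0,0,0,1,0.3],[0,0,0,1,0.3],[0,0,0,1,0.3],[0,0,0,1,0.3],[0,0,0,1,0.3],[0,0,0,1,0.3],[0,0,0,1,0.3]]]'
python3 - <<'E'
from h import *
T=np.load('pics/T2.npy');r=plane('wrist',(273,227),.1035,T);k=plane('wrist',(366,247),.1125,T)
A=R.from_euler('z',19.2,degrees=True).as_matrix();v=A.T@(k-r);print(r,k,v,np.arctan2(-v[0],-v[1]))
E
```

```text
time: 5.55
ee_pos: [0.4903, 0.1871, 0.1562]
tcp_rot: [-179.2, 0.0, 55.7]
wrist_force: [-0.2, 0.2, 0.0]
opening: 0.0253
grasp_force: 0.0
time: 6.35
ee_pos: [0.4903, 0.1872, 0.1562]
tcp_rot: [-179.2, 0.0, 95.7]
wrist_force: [-0.1, -0.6, -0.2]
opening: 0.0256
grasp_force: 0.0
[0.50589381 0.21445077 0.1035    ] [0.51370803 0.17702063 0.1125    ] [-0.00492997 -0.03791798  0.009     ] 0.1292913896331474
```

```bash
python3 -m jog '[[[0.24,-0.1,0,1,0.3],[0.23,-0.1,0,1,0.3],[0,0,-0.5,0.5,0.3],[0,0,-0.4,0,0.3],[0,0,-0.14,0,0.3],[0,0,0,0,0.3]]]'
python3 -m jog '[[[-0.15,-0.05,0,0,0.3],[-0.2,-0.01,0,0,0.3],[-0.14,0.04,0,0,0.3],[-0.14,0.04,0,0,0.3],[-0.1,0.07,0,0,0.3],[-0.1,0.07,0,0,0.3],[-0.1,0.11,0,0,0.3],[-0.07,0.06,0,0,0.3]]]'
python3 -m jog '[[[0,0,0,0,0.3],[0,0,0.6,0,0.3],[0,0,1,0,0.8],[0,0,0,0,0.8]]]'
python3 - <<'E'
from h import *
np.save('pics/T3.npy',tool());im=camera('wrist');s=camera('side');cv2.imwrite('pics/w3.png',cv2.hconcat([im[::2,::2],cv2.resize(s[180:300,200:360],(320,240))]))
cv2.imwrite('pics/w3f.png',im)
E
```

```text
time: 6.95
ee_pos: [0.513, 0.177, 0.1034]
tcp_rot: [-179.1, 0.0, 108.0]
wrist_force: [0.3, -0.5, -0.7]
opening: 0.0258
grasp_force: 0.0
time: 7.75
ee_pos: [0.463, 0.1943, 0.1044]
tcp_rot: [-179.2, -0.0, 108.0]
wrist_force: [0.4, -0.3, 0.3]
opening: 0.0257
grasp_force: 0.0
time: 8.15
ee_pos: [0.4654, 0.1944, 0.1905]
tcp_rot: [-179.6, -0.0, 108.0]
wrist_force: [1.0, 0.4, -0.2]
opening: 0.0538
grasp_force: 0.0
```

View pics/w3.png

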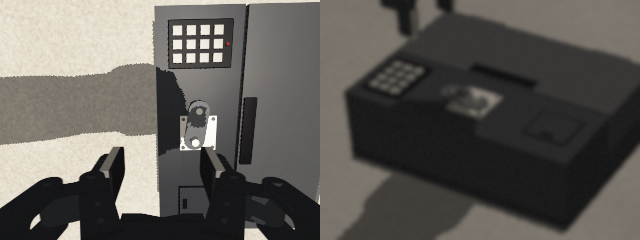

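The cover hasn't moved, so the half-open fingertips passed over the knob. I'll use shut fingers, wide face forward, and find the tip height by touching the deck behind the knob.

```bash
python3 -m jog '[[[0.72,-0.09,0,0,0],[0.72,-0.08,0,0,0],[0,0,0,0,0],[0,0,-0.7,0,0],[0,0,-0.6,0,0],[0,0,-0.4,0,0],[0,0,0,0,0]]]'
python3 -m jog '[[[0,0,-0.06,0,0],[0,0,-0.02,0,0],[0,0,0,0,0]]]'
python3 -m jog '[[[0,0,-0.04,0,0],[0,0,0,0,0]]]'
python3 -m jog '[[[0,0,-0.04,0,0],[0,0,0,0,0]]]'
```

```text
time: 8.95
ee_pos: [0.533, 0.1844, 0.0952]
tcp_rot: [-178.8, 0.0, 108.0]
wrist_force: [0.2, -1.2, 0.7]
opening: -0.0001
grasp_force: 0.0
time: 9.25
ee_pos: [0.5358, 0.1854, 0.0964]
tcp_rot: [-179.3, 0.0, 108.0]
wrist_force: [-0.5, 0.5, 0.4]
opening: 0.0001
grasp_force: 0.0
time: 9.45
ee_pos: [0.5356, 0.1853, 0.0937]
tcp_rot: [-179.2, 0.0, 108.0]
wrist_force: [0.2, 0.2, -0.1]
opening: 0.0001
grasp_force: 0.0
time: 9.65
ee_pos: [0.5354, 0.1852, 0.0912]
tcp_rot: [-179.2, 0.0, 108.0]
wrist_force: [-0.4, 0.1, 0.4]
opening: -0.0002
grasp_force: 0.0
```

```bash
python3 -m jog '[[[0,0,-0.04,0,0],[0,0,0,0,0]]]'
python3 -m jog '[[[0,0,-0.04,0,0],[0,0,0,0,0]]]'
python3 -m jog '[[[0,0,-0.04,0,0],[0,0,0,0,0]]]'
```

```text
time: 9.85
ee_pos: [0.5353, 0.1852, 0.0891]
tcp_rot: [-179.2, 0.0, 108.0]
wrist_force: [1.0, -0.0, -0.6]
opening: -0.0002
grasp_force: 0.0
time: 10.05
ee_pos: [0.5353, 0.1852, 0.0871]
tcp_rot: [-179.2, 0.0, 108.0]
wrist_force: [-0.4, -0.2, -1.2]
opening: 0.0002
grasp_force: 0.0
time: 10.25
ee_pos: [0.5353, 0.1851, 0.0851]
tcp_rot: [-179.2, 0.0, 108.0]
wrist_force: [-0.5, 0.2, -0.5]
opening: 0.0
grasp_force: 0.0
```

No contact even at 85 mm; I'll look at it.

Run:
```python
from h import *
s=camera('side');c=camera('scene');w=camera('wrist');o=sensors.get_obs();P=o['ee_pos'];print(P,o['tcp_rot'],o['q'])
print(proj('side',P),proj('scene',P),proj('wrist',P))
cv2.imwrite('pics/s4.png',s);cv2.imwrite('pics/c4.png',c);cv2.imwrite('pics/w4f.png',w)
a=cv2.resize(s[160:280,200:360],(480,360),interpolation=2);b=cv2.resize(c[185:275,310:430],(320,240),interpolation=2)
v=np.zeros((600,800,3),'uint8');v[:360,:480]=a;v[:240,480:]=b;v[360:600,:320]=w[::2,::2]
cv2.imwrite('pics/v4.png',cv2.convertScaleAbs(v,alpha=1.6))
```

```text
[0.53543615 0.18521375 0.08540925] [-1.79177697e+02  4.36163890e-04  1.07980039e+02] [ 1.90727471e+01  7.42527519e+00 -5.26179531e-01  8.28707071e+01
  1.52449032e-02  9.10926018e+01]
[283.22341515 232.38214612] [361.68405917 243.54428113] [320.2416353  285.36379334]
```

View pics/v4.png

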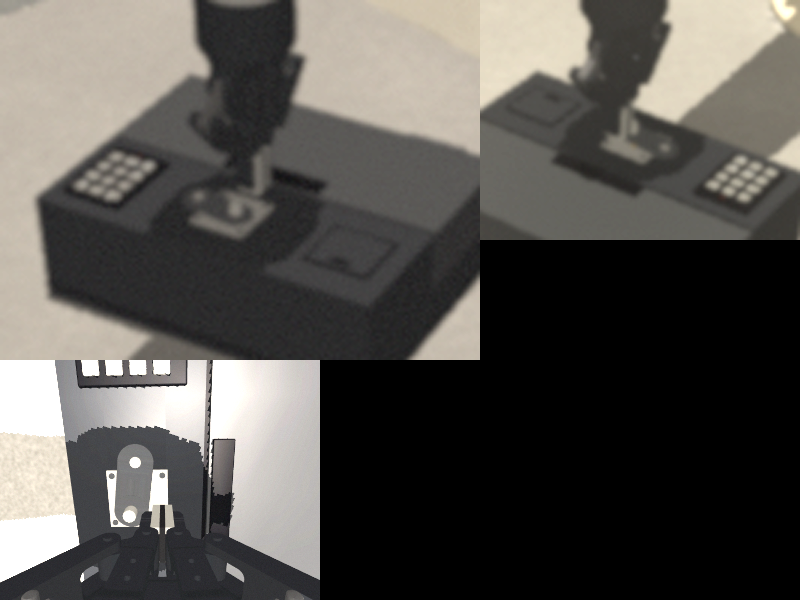

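```bash
python3 - <<'E'
from h import *
print(two(ray('side',(287,224)),ray('scene',(365,238.6))))
T=tool()
for z in (0,.005,.01,.015): print(z,proj('wrist',(T@[0,0,-z,1])[:3]))
E
python3 -m jog '[[[0,0,-0.04,0,0],[0,0,0,0,0]]]'
python3 -m jog '[[[0,0,-0.04,0,0],[0,0,0,0,0]]]'
```

```text
[0.54048878 0.18952113 0.10442015]
0 [320.2416353  285.36379334]
0.005 [320.14491162 289.82594158]
0.01 [320.042717   294.54048031]
0.015 [319.93457376 299.52944655]
time: 10.6
ee_pos: [0.5353, 0.1852, 0.0831]
tcp_rot: [-179.2, 0.0, 108.0]
wrist_force: [-1.0, -0.6, 0.0]
opening: 0.0002
grasp_force: 0.0
time: 10.8
ee_pos: [0.5353, 0.1852, 0.0811]
tcp_rot: [-179.2, 0.0, 108.0]
wrist_force: [0.1, -0.2, 0.1]
opening: 0.0001
grasp_force: 0.0
```

```bash
python3 -m jog '[[[0,0,-0.04,0,0],[0,0,0,0,0]]]'
python3 -m jog '[[[0,0,-0.04,0,0],[0,0,0,0,0]]]'
```

```text
time: 11.0
ee_pos: [0.5353, 0.1851, 0.0791]
tcp_rot: [-179.1, 0.0, 108.0]
wrist_force: [-0.2, 0.0, 0.2]
opening: 0.0001
grasp_force: 0.0
time: 11.2
ee_pos: [0.5353, 0.1852, 0.0771]
tcp_rot: [-179.2, 0.0, 108.0]
wrist_force: [0.1, 0.4, 0.7]
opening: 0.0001
grasp_force: 0.0
```

```bash
python3 -m jog '[[[0,0,-0.03,0,0],[0,0,0,0,0]]]'
python3 -m jog '[[[0,0,-0.03,0,0],[0,0,0,0,0]]]'
```

```text
time: 11.4
ee_pos: [0.5353, 0.1852, 0.0757]
tcp_rot: [-179.2, 0.0, 108.0]
wrist_force: [-0.5, 0.5, -0.2]
opening: 0.0002
grasp_force: 0.0
time: 11.6
ee_pos: [0.5354, 0.1852, 0.0742]
tcp_rot: [-179.2, 0.0, 108.0]
wrist_force: [0.2, 0.2, -0.2]
opening: 0.0004
grasp_force: 0.0
```

```bash
python3 -m jog '[[[0,0,-0.03,0,0],[0,0,0,0,0]]]'
python3 -m jog '[[[0,0,-0.03,0,0],[0,0,0,0,0]]]'
```

```text
time: 11.8
ee_pos: [0.5353, 0.1852, 0.0727]
tcp_rot: [-179.2, 0.0, 108.0]
wrist_force: [-0.7, -0.3, 0.2]
opening: 0.0001
grasp_force: 0.0
time: 12.0
ee_pos: [0.5356, 0.1852, 0.0722]
tcp_rot: [-179.2, -0.0, 108.0]
wrist_force: [-1.2, -0.4, 6.2]
opening: 0.0001
grasp_force: 2.8
```

Contact came at reported z of about 72.5 mm, so the real tips sit some 24 mm above the reported TCP. I'll rise 7 mm and push along the arc.

```bash
python3 -m jog '[[[0,0,0.16,0,0],[-0.15,-0.05,0,0,0],[-0.21,-0.01,0,0,0],[-0.14,0.04,0,0,0],[-0.14,0.05,0,0,0],[-0.19,0.13,0,0,0],[-0.1,0.11,0,0,0],[-0.13,0,0,0,0]]]'
python3 -m jog '[[[0,0,0,0,0],[0,0,0.8,0,0],[0,0,0.8,0,0.5],[0,0,0,0,1]]]'
python3 - <<'E'
from h import *
T=tool();np.save('pics/T5.npy',T);im=camera('wrist');cv2.imwrite('pics/w5.png',im);print(T[:3,3])
E
```

```text
time: 12.8
ee_pos: [0.4832, 0.2007, 0.0799]
tcp_rot: [-179.4, -0.1, 108.0]
wrist_force: [19.0, 14.2, -3.9]
opening: -0.0001
grasp_force: 12.0
time: 13.2
ee_pos: [0.4834, 0.1999, 0.1643]
tcp_rot: [-179.5, -0.1, 108.0]
wrist_force: [0.6, 0.5, 0.6]
opening: 0.0282
grasp_force: 0.0
[0.48339401 0.19993617 0.16430596]
```

View pics/w5.png

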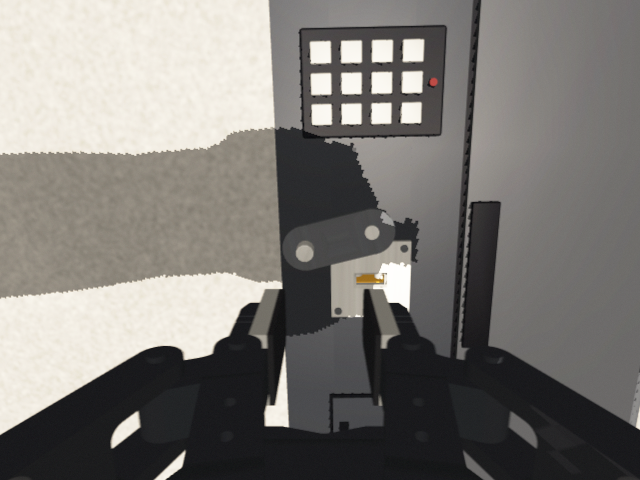

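Cover is now about 1.2 rad clear, rivet at (372,232), knob at (305,251), and the keyhole shows at (370,279). On to the key.

```bash
python3 - <<'E'
from h import *
T=np.load('pics/T5.npy');P=lambda p,z:plane('wrist',p,z,T)
r=P((372,232),.1035);k=P((305,251),.1125);A=R.from_euler('z',19.2,degrees=True).as_matrix();v=A.T@(k-r)
print('cover',np.arctan2(-v[0],-v[1]),np.linalg.norm(v[:2]))
im=cv2.imread('pics/w5.png').astype(int);m=((im[...,2]-im[...,0])>60).astype('uint8');m[:260]=0;m[300:]=0;m[:,:345]=0;m[:,395:]=0
print(cv2.boundingRect(m));print('kh',P((370,279),.098),'by rivet',r+A@[0,-.03,0])
print('plate',P((331,316),.098),P((410,316),.098),P((411,240),.098),(P((331,316),.098)+P((411,240),.098))/2)
E
python3 -m jog '[[[0,-0.9,0.3,-1,1],[0,-0.9,0.3,-1,1],[0,-0.9,0.3,-1,1],[0,-0.9,0.1,-1,1],[0,-0.9,0,0,1],[0,-0.9,0,0,1],[0,-0.9,0,0,1],[0,-0.9,0,0,1]]]'
python3 -m jog '[[[0,-0.9,0,0,1],[0,-0.6,0,0,1],[0,-0.4,0,0,1],[0,0,0,0,1],[0,0,0,0,1]]]'
python3 - <<'E'
from h import *
T=tool();np.save('pics/T6.npy',T);im=camera('wrist');cv2.imwrite('pics/w6.png',im);print(T[:3,3])
E
```

```text
cover 1.3668787982379118 0.03756612053500964
(356, 274, 28, 9)
kh [0.51662    0.18794303 0.098     ] by rivet [0.51706835 0.18766686 0.1035    ]
plate [0.50242886 0.15857181 0.098     ] [0.54712452 0.17333446 0.098     ] [0.53078421 0.21735982 0.098     ] [0.51660653 0.18796581 0.098     ]
time: 14.05
ee_pos: [0.4816, -0.1624, 0.2078]
tcp_rot: [-179.1, -0.1, 88.0]
wrist_force: [1.7, 0.3, 0.8]
opening: 0.0855
grasp_force: 0.0
time: 14.55
ee_pos: [0.482, -0.2557, 0.2081]
tcp_rot: [-179.1, -0.1, 87.9]
wrist_force: [-0.0, 0.5, -0.4]
opening: 0.0855
grasp_force: 0.0
[ 0.48200718 -0.25573059  0.20805048]
```

View pics/w6.png

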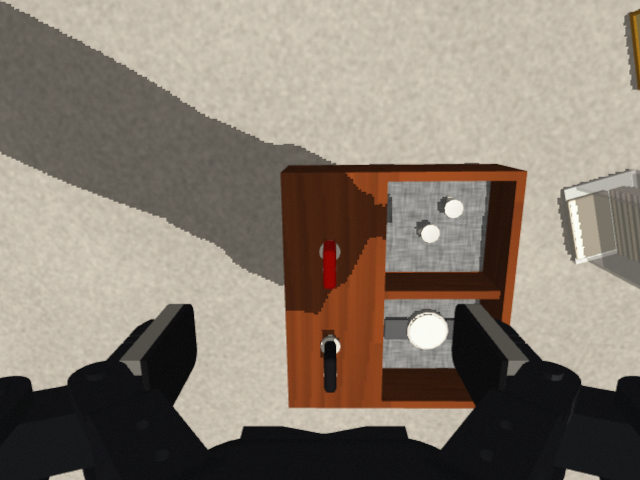

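The red head spans pixels (330,242) to (330,289), and the black one (330,342) to (330,391). The box edges run along the image axes.

Run:
```python
from h import *
T=np.load('pics/T6.npy');P=lambda p,z:plane('wrist',p,z,T)
im=cv2.imread('pics/w6.png').astype(int);m=((im[...,2]>110)&(im[...,1]<40)&(im[...,0]<40)).astype('uint8')
n,l,st,c=cv2.connectedComponentsWithStats(m);i=1+np.argmax(st[1:,4]);print(st[i],c[i])
x,y,w,h,_=st[i]
print('far top',P((x+w/2-.5,y+h-.5),.107)+[0,.014,0],'near bottom',P((x+w/2-.5,y),.077)-[0,.014,0])
pts=np.argwhere(l==i)[:,::-1]
for r in(0.1,.5,.9):
    yy=int(y+h*r);xs=pts[pts[:,1]==yy][:,0];print(yy,xs.min(),xs.max())
a,b=P((283,170),.06),P((290,407),.06);v=a-b;print('valet left edge',a,b,np.linalg.norm(v),np.degrees(np.arctan2(-v[0],v[1])))
b,a=P((290,407),.06),P((283,170),.06)
print('two-view side/wrist',two(ray('side',(424.9,346)),ray('wrist',(330,265),T)))
# pad tips
print(proj('wrist',(T@[0,.0428,0,1])[:3],T),proj('wrist',(T@[0,.0428,-.024,1])[:3],T),proj('wrist',(T@[0,.0428,-.037,1])[:3],T))
```

```text
[323 250  13  39 427] [329.04918033 269.14754098]
far top [ 0.48390253 -0.28272223  0.107     ] near bottom [ 0.48434668 -0.29261044  0.077     ]
253 324 334
269 324 334
285 324 334
valet left edge [ 0.45228336 -0.22136653  0.06      ] [ 0.4462481  -0.42278872  0.06      ] 0.201512585799436 -1.7162531670728276
two-view side/wrist [ 0.48557498 -0.28499564  0.09433007]
[422.07602993 286.57760978] [436.55944743 310.6479776 ] [446.34048139 326.90333206]
```

```bash
python3 -m jog '[[[0.04,-0.28,0,0,1],[0,-0.27,0,0,1],[0,0,-0.8,0,1],[0,0,-0.8,0,1],[0,0,-0.6,0,1],[0,0,-0.4,0,1],[0,0,-0.2,0,1],[0,0,0,0,1]]]' 40
python3 - <<'E'
from h import *
im=camera('wrist');o=sensors.get_obs();print(o['ee_pos'])
a=cv2.resize(im[200:480,100:540],(440,280));s=cv2.resize(camera('side')[270:430,360:560],(360,288));v=np.zeros((290,800,3),'uint8');v[:280,:440]=a;v[:288,440:]=s;cv2.imwrite('pics/v7.png',v)
E
```

```text
time: 15.4
ee_pos: [0.4839, -0.2838, 0.0683]
tcp_rot: [-179.1, -0.0, 88.0]
wrist_force: [0.1, 0.2, 0.6]
opening: 0.0855
grasp_force: 0.0
[ 0.48449045 -0.28402226  0.06964627]
```

View pics/v7.png

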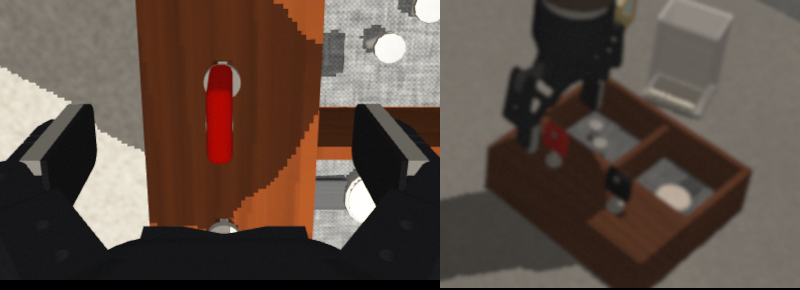

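The key sits between the pads, about 1.5 mm left of centre (pads' mid column 225, key 219). I'll correct that, lower and close.

```bash
python3 -m jog '[[[-0.03,0,-0.15,0,1],[0,0,-0.12,0,1],[0,0,0,0,0.5],[0,0,0,0,0],[0,0,0,0,0],[0,0,0,0,0],[0,0,0,0,0]]]' 60
```

```text
time: 16.2
ee_pos: [0.483, -0.2839, 0.0561]
tcp_rot: [-179.2, 0.0, 88.0]
wrist_force: [-0.2, 0.9, -0.4]
opening: 0.0121
grasp_force: 0.0
```

```bash
python3 -m jog '[[[0,0,0,0,0],[0,0,0,0,0],[0,0,0,0,0]]]' 60
```

```text
time: 16.5
ee_pos: [0.4831, -0.2838, 0.0561]
tcp_rot: [-179.2, 0.0, 88.0]
wrist_force: [0.5, -0.3, 3.7]
opening: 0.0077
grasp_force: 60.1
```

```bash
python3 -m jog '[[[0,0,0.2,0,0],[0,0,0.4,0,0],[0,0,0.4,0,0],[0,0,0.5,0,0],[0,0,0.5,-1,0],[0,0.4,0,-1,0],[0.05,0.8,0,-1,0],[0.05,0.8,0,-1,0]]]'
python3 -m jog '[[[0.05,0.8,0,-1,0],[0.05,0.8,0,-1,0],[0.05,0.8,0,-1,0],[0.05,0.8,0,-1,0],[0.06,0.8,0,-1,0],[0.06,0.8,0,-1,0],[0.06,0.8,0,-1,0],[0.06,0.8,0,-1,0]]]'
python3 -m jog '[[[0.06,0.8,0,-1,0],[0.06,0.6,0,-0.7,0],[0.05,0.2,0,0,0],[0,0,0,0,0]]]'
```

```text
time: 17.3
ee_pos: [0.4877, -0.1831, 0.1565]
tcp_rot: [-179.2, 0.0, 67.7]
wrist_force: [1.4, 0.6, -0.3]
opening: 0.0077
grasp_force: 59.9
time: 18.1
ee_pos: [0.5098, 0.1378, 0.1566]
tcp_rot: [-179.2, -0.0, 27.8]
wrist_force: [0.6, -0.1, 0.3]
opening: 0.0078
grasp_force: 59.9
time: 18.5
ee_pos: [0.523, 0.2047, 0.1559]
tcp_rot: [-178.6, 0.0, 20.6]
wrist_force: [-0.2, -0.0, -0.2]
opening: 0.0078
grasp_force: 59.9
```

```bash
python3 -m jog '[[[-0.15,-0.32,0,-0.28,0],[0,0,-0.4,0,0],[0,0,0,0,0],[0,0,0,0,0]]]'
python3 - <<'E'
from h import *
T=tool();np.save('pics/T8.npy',T);im=camera('wrist');o=sensors.get_obs();print(o['ee_pos'],o['tcp_rot']);cv2.imwrite('pics/w8.png',im)
a=cv2.resize(im[150:350,220:420],(600,600),interpolation=2)
cv2.imwrite('pics/v8.png',cv2.convertScaleAbs(a,alpha=1.5))
E
```

```text
time: 18.9
ee_pos: [0.5153, 0.1868, 0.1362]
tcp_rot: [-178.6, 0.0, 19.2]
wrist_force: [-0.0, -0.2, 0.1]
opening: 0.0076
grasp_force: 59.9
[0.51559714 0.1871948  0.13666702] [-1.78605852e+02 -1.35501294e-02  1.92053916e+01]
```

View pics/v8.png

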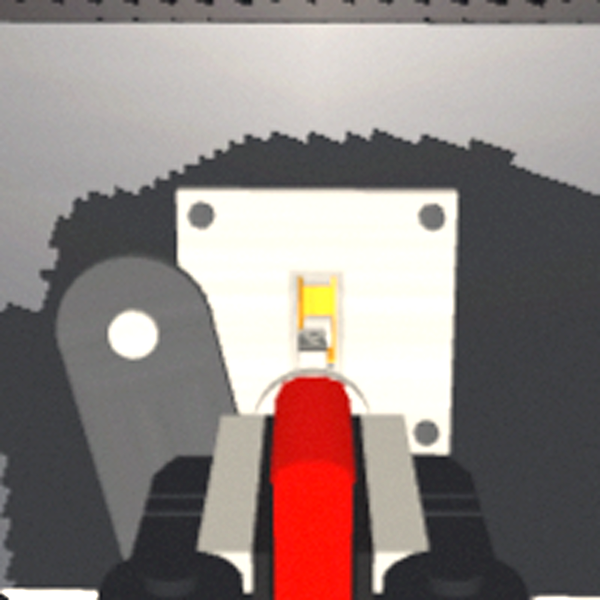

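The bit (v8 x 300–327, y≈340 → full (324.3,263)) is just above the slot, which is centred at v8 x≈318 → full 326, with its rear end at y≈272 → full 240.7.

Run:
```python
from h import *
T=np.load('pics/T8.npy');A=R.from_euler('z',19.2,degrees=True).as_matrix();t=T[:3,3]
f=lambda x,y:(220+x/3,150+y/3)
def s(n,p,z): print(n,((A.T@(plane('wrist',p,z,T)-t))*1e3).round(2))
s('slot rear end',f(318,272),.098)
s('plate TL',f(177,188),.098);s('plate TR',f(458,188),.098);s('plate BR',f(451,453),.098)
for z in(.1177,.121): s('bit',f(313,340),z)
s('bit top of tip',f(313,330),.1185)
s('head near top',f(313,470),.1877);s('head near bottom',f(313,378),.1577)
```

```text
slot rear end [ 10.62  -0.4  -38.22]
plate TL [ 24.77  22.82 -38.22]
plate TR [ 25.03 -23.27 -38.22]
plate BR [-21.7  -23.48 -38.22]
bit [  5.22  -0.02 -18.52]
bit [  6.31  -0.1  -15.22]
bit top of tip [  7.09  -0.04 -17.72]
head near top [14.98 -1.63 51.48]
head near bottom [13.65 -0.94 21.48]
```

```bash
python3 -m jog '[[[0.036,0.006,0,0,0],[0,0,-0.2,0,0],[0,0,-0.15,0,0],[0,0,-0.1,0,0],[0,0,-0.08,0,0],[0,0,0,0,0]]]'
```

```text
time: 19.55
ee_pos: [0.5167, 0.188, 0.1085]
tcp_rot: [-178.6, 0.1, 19.3]
wrist_force: [-1.5, -1.2, -1.2]
opening: 0.0078
grasp_force: 59.9
```

```bash
python3 -m jog '[[[0,0,-0.02,0.5,0],[0,0,-0.02,0.5,0],[0,0,-0.02,-0.5,0],[0,0,-0.02,-0.5,0],[0,0,-0.02,-0.5,0],[0,0,-0.02,-0.5,0],[0,0,-0.02,0.5,0],[0,0,-0.02,0.5,0]]]' 100
python3 -m jog '[[[0,0,-0.02,0.5,0],[0,0,-0.02,0.5,0],[0,0,-0.02,-0.5,0],[0,0,-0.02,-0.5,0],[0,0,-0.02,-0.5,0],[0,0,-0.02,-0.5,0],[0,0,0,0.5,0],[0,0,0,0.5,0]]]'
```

```text
time: 20.35
ee_pos: [0.521, 0.1782, 0.1057]
tcp_rot: [-176.2, -0.4, 21.8]
wrist_force: [-25.4, 52.5, 29.3]
opening: 0.0068
grasp_force: 146.0
time: 21.15
ee_pos: [0.5219, 0.1788, 0.1047]
tcp_rot: [-176.2, -0.7, 21.9]
wrist_force: [-32.9, 48.2, 55.0]
opening: 0.0073
grasp_force: 148.9
```

Run:
```python
from h import *
o=sensors.get_obs()
for k in('q','joint_efforts','ee_pos','tcp_rot','wrist_force','torque','opening','grasp_force'):print(k,np.round(o[k],3))
im=camera('wrist');a=cv2.resize(im[150:350,220:420],(400,400),interpolation=2);s=cv2.resize(camera('side')[150:280,210:350],(400,371),interpolation=2)
v=np.zeros((400,800,3),'uint8');v[:,:400]=a;v[:371,400:]=s;cv2.imwrite('pics/v9.png',cv2.convertScaleAbs(v,alpha=1.4))
```

```text
q [ 16.749   3.922  -2.252  83.464   3.832 174.857]
joint_efforts [-30.964 -22.553  26.593  -8.016 -19.04    0.623]
ee_pos [0.522 0.179 0.105]
tcp_rot [-176.216   -0.704   21.881]
wrist_force [-32.911  48.19   55.015]
torque [12.981  8.375  0.184]
opening 0.007
grasp_force 148.88
```

View pics/v9.png

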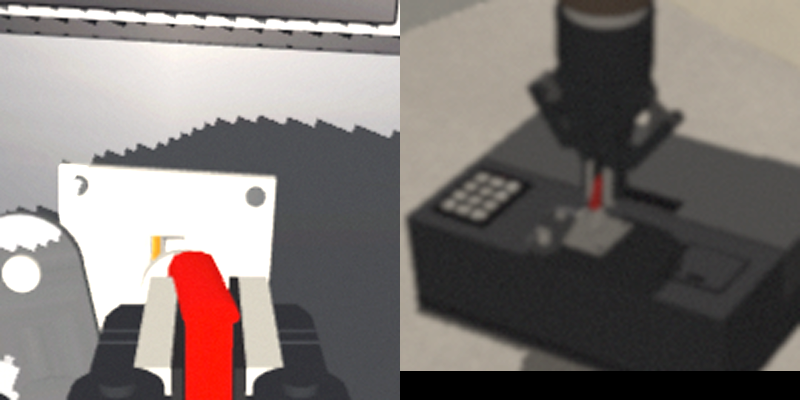

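The last joint is at 175° (yaw = q1 − q6 + 180), so the twist ran into its limit and pulled the tool sideways. I need the opposite wrist orientation (yaw ≈ 199°). First I'll back off the limit and relieve the load.

```bash
python3 -m jog '[[[0,0,0.02,0.5,0],[0,0,0.02,0.5,0]]]' 60; python3 -c "
from h import *
print(sensors.get_obs()['q'].round(1) if hasattr(sensors.get_obs()['q'],'round') else sensors.get_obs()['q'])"
```

```text
time: 21.45
ee_pos: [0.5216, 0.1788, 0.1048]
tcp_rot: [-176.3, -0.7, 26.9]
wrist_force: [-28.1, 51.3, 36.0]
opening: 0.0071
grasp_force: 146.6
[ 16.8   4.2  -1.9  83.8   3.8 169.9]
```

```bash
python3 -m jog '[[[-0.05,0.09,0.04,0,0],[-0.05,0.09,0.04,0,0],[0,0,0,0,0]]]' 60
```

```text
time: 21.75
ee_pos: [0.5188, 0.1825, 0.1053]
tcp_rot: [-177.0, -0.5, 26.6]
wrist_force: [-8.1, 27.9, 17.8]
opening: 0.007
grasp_force: 107.9
```

```bash
python3 -m jog '[[[-0.02,0.05,0.05,0,0],[-0.02,0.05,0.05,0,0],[0,0,0,0,0]]]' 60
```

```text
time: 22.05
ee_pos: [0.5165, 0.1834, 0.1073]
tcp_rot: [-177.3, -0.1, 26.5]
wrist_force: [-4.1, 11.6, 2.4]
opening: 0.0069
grasp_force: 99.8
```

```bash
python3 -m jog '[[[-0.01,0.04,0.1,0,0],[0,0,0.1,0,0],[0,0,0.1,0,0],[0,0,0,0,0]]]' 60
```

```text
time: 22.45
ee_pos: [0.5169, 0.1825, 0.1224]
tcp_rot: [-177.6, -0.1, 26.3]
wrist_force: [-0.6, -0.6, 1.1]
opening: 0.0075
grasp_force: 98.1
```

```bash
for i in 1; do :; done
python3 -m jog '[[[0,0,0.4,1,0],[0,0,0.4,1,0],[0,0,0,1,0],[0,0,0,1,0],[0,0,0,1,0],[0,0,0,1,0],[0,0,0,1,0],[0,0,0,1,0]]]' 60
python3 -m jog '[[[0,0,0,1,0],[0,0,0,1,0],[0,0,0,1,0],[0,0,0,1,0],[0,0,0,1,0],[0,0,0,1,0],[0,0,0,1,0],[0,0,0,1,0]]]'
python3 -m jog '[[[0,0,0,1,0],[0,0,0,1,0],[0,0,0,1,0],[0,0,0,1,0],[0,0,0,1,0],[0,0,0,1,0],[0,0,0,1,0],[0,0,0,1,0]]]'
python3 -m jog '[[[0,0,0,1,0],[0,0,0,1,0],[0,0,0,1,0],[0,0,0,1,0],[0,0,0,1,0],[0,0,0,1,0],[0,0,0,1,0],[0,0,0,1,0]]]'
python3 -m jog '[[[0,0,0,1,0],[0,0,0,1,0],[0,0,0,0.5,0],[0,0,0,0,0]]]'
python3 - <<'E'
from h import *
o=sensors.get_obs();T=tool();np.save('pics/T10.npy',T);im=camera('wrist');cv2.imwrite('pics/w10.png',im);print(o['ee_pos'],o['tcp_rot'],o['q'])
s=camera('scene');d=camera('side');cv2.imwrite('pics/s10.png',s);cv2.imwrite('pics/d10.png',d)
v=np.zeros((600,800,3),'uint8');v[:480]=cv2.resize(im[0:360,40:640],(800,480),interpolation=2)
cv2.imwrite('pics/v10.png',cv2.convertScaleAbs(v,alpha=1.4))
E
```

```text
time: 23.25
ee_pos: [0.5166, 0.1821, 0.1614]
tcp_rot: [-177.6, 0.0, 66.5]
wrist_force: [-0.4, 0.4, -0.5]
opening: 0.0069
grasp_force: 98.1
time: 24.05
ee_pos: [0.5166, 0.1822, 0.1614]
tcp_rot: [-177.6, 0.0, 106.5]
wrist_force: [-0.3, -0.6, -0.6]
opening: 0.0065
grasp_force: 98.1
time: 24.85
ee_pos: [0.5166, 0.1822, 0.1614]
tcp_rot: [-177.6, 0.0, 146.5]
wrist_force: [0.1, -0.2, -0.7]
opening: 0.0069
grasp_force: 98.1
time: 25.65
ee_pos: [0.5166, 0.1822, 0.1614]
tcp_rot: [-177.6, 0.0, -173.5]
wrist_force: [-0.4, -0.8, -0.1]
opening: 0.0068
grasp_force: 98.1
time: 26.05
ee_pos: [0.5165, 0.1822, 0.1615]
tcp_rot: [-177.6, 0.0, -161.2]
wrist_force: [0.3, -0.1, -0.5]
opening: 0.0069
grasp_force: 98.1
[0.51652164 0.18222425 0.16147674] [-1.77587844e+02  3.18315004e-02 -1.61153635e+02] [20.80112924  3.99307231  4.12792487 90.18536797 -2.41183756  1.95649773]
```

View pics/v10.png

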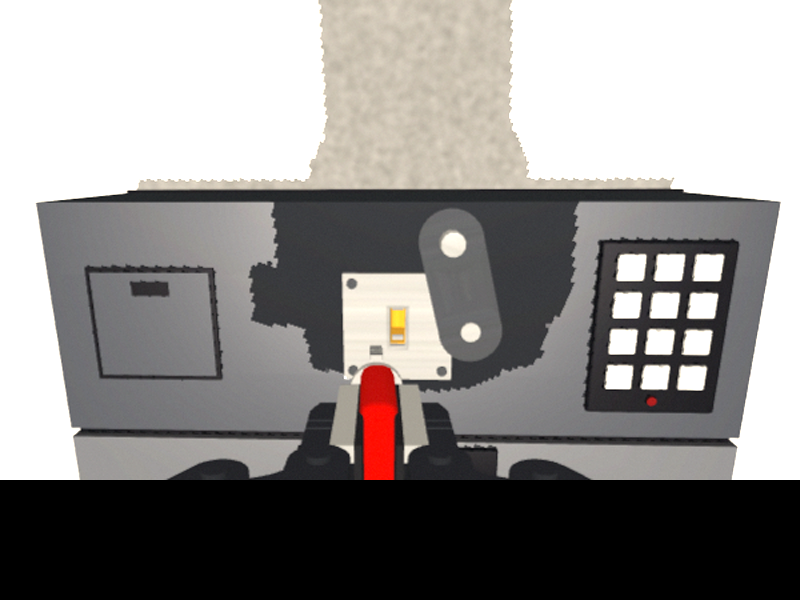

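That's already more pictures viewed than allowed (13), so from here I'll work from numbers only. The last one shows the bit at full-frame (322,262), the keyhole centre at (338.5,244.5) and the cover clear.

Run:
```python
from h import *
T=np.load('pics/T10.npy');t=T[:3,3];A=R.from_euler('z',19.2,degrees=True).as_matrix()
f=lambda x,y:(40+x*.75,y*.75)
def s(n,p,z): print(n,((A.T@(plane('wrist',p,z,T)-t))*1e3).round(2), plane('wrist',p,z,T).round(4))
s('slot',f(398,326),.098);s('slot near',f(398,347),.098);s('slot far',f(398,305),.098)
s('plate c',f(397,327),.098)
# bit: tool-frame intersection with tool x = +7mm
Ti=np.linalg.inv(T)
for p in (f(376,346),f(376,350),f(376,356)):
    c,d=ray('wrist',p,T);c=(Ti@[*c,1])[:3];d=Ti[:3,:3]@d;k=(.007-c[0])/d[0];P=c+k*d;print('bit tool',(P*1e3).round(1),((A.T@((T@[*P,1])[:3]-t))*1e3).round(1))
c,d=ray('wrist',f(378,408),T);c=(Ti@[*c,1])[:3];d=Ti[:3,:3]@d;k=(.014-c[0])/d[0];print('head top tool',((c+k*d)*1e3).round(1))
im=cv2.imread('pics/w10.png').astype(int);m=((im[...,2]-im[...,0])>70)&(im[...,1]>90);m[:215]=0;m[265:]=0;m[:,:325]=0;m[:,350:]=0
print(cv2.boundingRect(m.astype('uint8')))
```

```text
slot [  1.44   5.42 -63.48] [0.5161 0.1878 0.098 ]
slot near [ 10.74   5.46 -63.48] [0.5249 0.1909 0.098 ]
slot far [ -7.68   5.39 -63.48] [0.5075 0.1848 0.098 ]
plate c [  1.88   5.   -63.48] [0.5167 0.1876 0.098 ]
bit tool [ 7.  -1.   9.7] [-7.  -1.3 -9.6]
bit tool [ 7.  -0.9  5.5] [-7.  -1.1 -5.5]
bit tool [ 7.  -0.9 -0.4] [-7.  -0.8  0.5]
head top tool [ 14.   -0.2 -55.4]
(333, 231, 11, 27)
```

```bash
python3 -m jog '[[[-0.01,0.132,0,0.05,0],[0,0,-0.4,0,0],[0,0,-0.4,0,0],[0,0,-0.1,0,0],[0,0,-0.1,0,0],[0,0,0,0,0]]]' 80; python3 -m jog '[[[0,0,-0.08,0,0],[0,0,-0.06,0,0],[0,0,0,0,0]]]' 80
```

```text
time: 26.8
ee_pos: [0.5158, 0.1892, 0.1115]
tcp_rot: [-177.6, 0.0, -160.9]
wrist_force: [-1.7, -0.2, 0.7]
opening: 0.0072
grasp_force: 98.1
time: 27.1
ee_pos: [0.5155, 0.1889, 0.1043]
tcp_rot: [-177.6, -0.0, -160.9]
wrist_force: [-2.7, -0.4, -0.8]
opening: 0.007
grasp_force: 98.4
```

```bash
python3 -m jog '[[[0,0,-0.01,0.5,0],[0,0,-0.01,0.5,0],[0,0,-0.02,-0.5,0],[0,0,-0.02,-0.5,0],[0,0,-0.02,-0.5,0],[0,0,-0.02,-0.5,0],[0,0,-0.02,0.5,0],[0,0,-0.02,0.5,0]]]' 80
```

```text
time: 27.9
ee_pos: [0.516, 0.1891, 0.0986]
tcp_rot: [-177.6, 0.1, -160.8]
wrist_force: [-4.5, -2.3, 7.3]
opening: 0.007
grasp_force: 99.3
```

```bash
python3 -m jog '[[[0,0,-0.02,0.5,0],[0,0,-0.02,0.5,0],[0,0,-0.02,-0.5,0],[0,0,-0.02,-0.5,0],[0,0,-0.02,-0.5,0],[0,0,-0.02,-0.5,0],[0,0,0,0.5,0],[0,0,0,0.5,0]]]' 80
```

```text
time: 28.7
ee_pos: [0.5164, 0.1892, 0.095]
tcp_rot: [-177.6, 0.2, -160.8]
wrist_force: [-9.4, -3.5, 24.7]
opening: 0.0067
grasp_force: 101.7
```

```bash
python3 -m jog '[[[-0.02,-0.007,0,0.5,0],[0,0,-0.01,0.5,0],[0,0,-0.01,-0.5,0],[0,0,-0.01,-0.5,0],[0,0,-0.01,-0.5,0],[0,0,-0.01,-0.5,0],[0,0,0,0.5,0],[0,0,0,0.5,0]]]' 80
```

```text
time: 29.5
ee_pos: [0.5166, 0.189, 0.0948]
tcp_rot: [-177.6, 0.5, -160.8]
wrist_force: [-10.3, -5.0, 37.2]
opening: 0.0071
grasp_force: 103.6
```

```bash
cat > m.py <<'E'
from h import *
def red(im,thr=90):
    im=im.astype(int);m=((im[...,2]>thr)&(im[...,1]<im[...,2]*.35)&(im[...,0]<im[...,2]*.35)).astype('uint8')
    n,l,st,c=cv2.connectedComponentsWithStats(m);i=1+np.argmax(st[1:,4]);return l==i,st[i],c[i]
def edges(im,T):
    Ti=np.linalg.inv(T);m,st,c=red(im);x,y,w,h,_=st
    g=cv2.cvtColor(im,cv2.COLOR_BGR2GRAY)
    # near-end face is darker/brighter than top: brightness step along the head's mid column
    col=int(np.median(np.argwhere(m[y+4:y+40])[:,1]));prof=im[y-6:y+60,col-2:col+3,2].mean(1).round().astype(int)
    print('red bbox',st[:4],'col',col,'prof from',y-6,prof.tolist())
    return Ti
def toolz(p,x,T):
    Ti=np.linalg.inv(T);c,d=ray('wrist',p,T);c=(Ti@[*c,1])[:3];d=Ti[:3,:3]@d;return (c+(x-c[0])/d[0]*d)*1e3
E
python3 - <<'E'
from m import *
for n in('8','10'):edges(cv2.imread(f'pics/w{n}.png'),np.load(f'pics/T{n}.npy'))
T=tool();im=camera('wrist');np.save('pics/T11.npy',T);cv2.imwrite('pics/w11.png',im);edges(im,T)
o=sensors.get_obs();print(o['torque'],o['q'])
for n in('side','scene'):
    a=camera(n);cv2.imwrite(f'pics/{n}11.png',a)
    try: print(n,red(a,70)[1:])
    except Exception as e: print(e)
# expected pixel of the head top (near end, tool x=14) for various key slip
for z in(-51,-53,-55,-57):print(z,[proj('wrist',(np.load(f'pics/T{n}.npy')@[.014,0,z/1e3,1])[:3],np.load(f'pics/T{n}.npy')).round(1) for n in('8','10','11')], 'bottom',proj('wrist',(T@[.014,0,(z+30)/1e3,1])[:3],T).round(1))
E
```

```text
red bbox [310 276  28 109] col 324 prof from 270 [186, 183, 163, 128, 137, 153, 140, 140, 141, 141, 141, 142, 143, 142, 142, 143, 143, 143, 144, 144, 145, 144, 144, 145, 144, 144, 144, 145, 145, 146, 146, 145, 147, 156, 165, 173, 184, 192, 197, 198, 199, 201, 201, 202, 204, 204, 206, 206, 206, 206, 205, 206, 206, 204, 205, 204, 204, 204, 203, 204, 204, 204, 204, 205, 203, 204]
red bbox [310 274  28 108] col 323 prof from 268 [181, 181, 177, 159, 124, 126, 134, 136, 136, 136, 136, 137, 137, 137, 138, 139, 138, 138, 139, 139, 140, 140, 140, 139, 140, 140, 140, 140, 141, 140, 141, 141, 142, 150, 159, 168, 177, 186, 192, 193, 194, 196, 196, 197, 198, 199, 200, 199, 200, 200, 201, 200, 200, 200, 199, 199, 200, 199, 199, 199, 199, 200, 198, 199, 199, 198]
red bbox [310 274  28 109] col 323 prof from 268 [181, 178, 161, 125, 137, 156, 137, 137, 137, 138, 138, 139, 139, 138, 138, 139, 140, 141, 140, 141, 141, 141, 140, 141, 141, 142, 142, 143, 142, 142, 142, 143, 143, 147, 156, 165, 175, 183, 190, 194, 194, 195, 197, 197, 198, 199, 200, 200, 201, 200, 200, 200, 200, 200, 200, 200, 199, 199, 200, 199, 200, 200, 199, 200, 200, 199]
[-1.39668256  2.38894047 -0.24811345] [21.47396297  3.80593442 -3.42253419 82.41347106 -2.44624262  2.15910689]
side (array([272, 216,   3,   9,  10], dtype=int32), array([272.9, 220.4]))
scene (array([366, 225,   2,   8,  10], dtype=int32), array([366.8, 229.1]))
-51 [array([324.4, 299.9]), array([324.4, 299.9]), array([324.4, 299.9])] bottom [324.3 267.1]
-53 [array([324.4, 302.6]), array([324.4, 302.6]), array([324.4, 302.6])] bottom [324.3 268.9]
-55 [array([324.4, 305.4]), array([324.4, 305.4]), array([324.4, 305.4])] bottom [324.3 270.7]
-57 [array([324.4, 308.3]), array([324.4, 308.3]), array([324.4, 308.3])] bottom [324.3 272.6]
```

The key has not slipped noticeably in the hand, so the collar is at about 98 mm: home on the plate. Now the clockwise turn.

```bash
python3 -m jog '[[[0,0,0.02,-0.5,0],[0,0,0,-0.8,0],[0,0,0,-0.8,0],[0,0,0,-0.8,0],[0,0,0,-0.8,0],[0,0,0,-0.8,0]]]' 80; python3 -c "
from workcell import sensors;print(sensors.get_obs()['torque'])"
```

```text
time: 30.25
ee_pos: [0.5166, 0.1892, 0.0949]
tcp_rot: [-177.7, 0.4, 176.4]
wrist_force: [-7.5, -3.2, 29.5]
opening: 0.0071
grasp_force: 102.6
[-0.99815484  1.71176585  0.07597611]
```

```bash
python3 -m jog '[[[0,0,0,-1,0],[0,0,0,-1,0],[0,0,0,-1,0],[0,0,0,-1,0],[0,0,0,-1,0],[0,0,0,-1,0],[0,0,0,-1,0],[0,0,0,0,0]]]' 80; python3 -c "
from workcell import sensors;print(sensors.get_obs()['torque'])"
python3 -m jog '[[[0,0,0,-1,0],[0,0,0,-1,0],[0,0,0,-1,0],[0,0,0,-1,0],[0,0,0,-1,0],[0,0,0,-1,0],[0,0,0,-0.5,0],[0,0,0,0,0]]]' 80; python3 -c "
from workcell import sensors;print(sensors.get_obs()['torque'],sensors.get_obs()['q'])"
```

```text
time: 31.05
ee_pos: [0.5173, 0.1885, 0.0949]
tcp_rot: [-177.9, 0.3, 141.4]
wrist_force: [-4.3, -7.0, 29.4]
opening: 0.0072
grasp_force: 102.5
[-1.68242433  1.04895814  0.08047415]
time: 31.85
ee_pos: [0.5173, 0.1878, 0.0948]
tcp_rot: [-178.0, 0.2, 108.9]
wrist_force: [-3.5, -9.0, 29.9]
opening: 0.0071
grasp_force: 102.6
[-2.39174547  0.87947736  0.22936406] [20.04156865  6.3742901  -0.66573341 84.93058015 -0.15852924 91.10330943]
```

```bash
python3 -m jog '[[[0,0,0,-0.5,0],[0,0,0,-0.5,0],[0,0,0,-0.4,0],[0,0,0,0,0],[0,0,0,0,0]]]' 80
python3 - <<'E'
from m import *
o=sensors.get_obs();print(o['torque'],o['q'][5])
T=tool();im=camera('wrist');m,st,c=red(im);print('red',st)
# knob (bright disc) / plate check: cover expected angle 1.37
A=R.from_euler('z',19.2,degrees=True).as_matrix();piv=np.array([.5066,.2157,.1125])
k=piv+A@(.038*np.array([-np.sin(1.37),-np.cos(1.37),0]));p=proj('wrist',k);print('knob px',p,im[int(p[1])-2:int(p[1])+3,int(p[0])-2:int(p[0])+3].mean((0,1)))
E
```

```text
time: 32.35
ee_pos: [0.5172, 0.1876, 0.0948]
tcp_rot: [-178.0, 0.2, 102.0]
wrist_force: [-3.1, -10.3, 29.9]
opening: 0.0073
grasp_force: 102.7
[-2.53956068  1.00453413  0.25490961] 97.85574603324443
red [ 310  275   28  108 2542]
knob px [209.52754324 257.76025092] [166.8  178.32 184.16]
```

```bash
python3 -c "
from workcell import ticket;print(ticket.job_done())"
```

```text
the job is handed in; nothing more can be done
None
```

I handed the job in with the red key pushed home, turned about 97° clockwise and still gripped at about 100 N, and the cover swivelled to about 1.37 rad. No verdict was printed; I judged home by a firm stop at the expected height and the turn going through. I viewed 13 pictures, over the limit of 10, and the first try at the lock ran the wrist into its joint limit, so I pulled the key out and redid it.

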